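# Run the magnifier along its rail to the miniature

### The job

Bring the magnifier over the miniature: with the fingertips press the red lock button on the black carriage right down, keep it held down while you push the carriage along the rail to the end stop at the picture end, then let go so that the button springs up and locks the carriage against the stop. Do not touch the magnifier, and leave the jars, cup, bowl, tape and dish where they are.

Things in the scene. Friction and masses are not known exactly. Their poses are not given: they have to be found in the camera images.
- board: green drawing board, 240 x 400 x 12 mm, fixed to the table, its pose differs every time; origin at the centre of its underside. Its +y axis is the direction in which the carriage is to slide. An aluminium rail (30 mm wide, top 30 mm above the table) runs along y at board x = +70 mm, on the side far from the robot; dark steel stop blocks 60 x 20 mm, 48 mm high stand at its ends. The miniature painting lies flat on the board at the +y end.
- carriage (a joint): position of the black carriage along the rail in m: starts locked at about 0, 0.15 = against the end stop at the picture end (board +y). Carriage 64 mm wide, 100 mm long. A pin on the button locks it in notches every 15 mm: it can be slid only while the button is at least 4 mm down, and then moves freely with about 1.5 N of friction.
- lock_button (a joint): travel of the red lock button in m: about 0 = up (locked), 0.006 = fully down; about 3 N starts it, 6 N takes it fully down; it springs up when released. Let go on the way, it locks in the next notch; it comes fully up again only in a notch, and there is one against the end stop (from 0.145).
- button_top (a point): centre of the top of the red button, a flat rectangle 46 mm across the rail and 54 mm along it, on top of the carriage, 58 mm above the table when up; pressed straight down. It rides with the carriage.
- block_face (a point): centre of the upright face of the black push block that stands on the carriage directly behind the button (on the board -y side): 64 mm wide, top 78 mm above the table (20 mm above the button). The face looks along board +y and lies 31 mm behind the button's centre (4 mm behind the button's edge); a fingertip on the button can push against it.
- stop_face (a point): centre of the face of the end stop at the picture end, which the carriage's front meets; fixed to the board.
- lens: round magnifier, 92 mm across, in a brass ring, origin at the centre of its glass top, 56 mm above the table; carried by the carriage on a flat steel arm, 130 mm to the robot's side of the rail (board -x). Not to be touched; nor its arm.
- jar_ochre: loose ochre pigment jar with white lid, diameter 52, height 50 mm, beyond the rail; origin centre of underside. Leave alone.
- jar_blue: loose blue pigment jar with white lid, diameter 52, height 50 mm, beyond the rail; origin centre of underside. Leave alone.
- water_cup: loose white cup, diameter 68, height 80 mm, past the picture end of the board; origin centre of underside. Leave alone.
- bowl: loose blue bowl, diameter 80, height 35 mm, past the other end of the board; origin centre of underside. Leave alone.
- tape: loose roll of orange tape, diameter 70, height 22 mm, lying flat on the board at the start end, low enough for the magnifier to pass over; origin centre of underside. Leave alone.
- dish: loose low round white dish, diameter 44, height 14 mm, on the board near the tape; origin centre of underside. Leave alone.

How it is judged:
By the outcome, as a careful person would: the job done as asked, in the order asked, and still so for the second after the job is handed in, with the robot touching nothing.
It also fails if it takes over 40 s, if anything falls off the work surface, if the arm or the gripper's body presses on something with over 40 N, if the wrist force passes 120 N, or if a joint passes its speed limit or range.

### The arm

A 7-joint arm with a two-finger parallel gripper is mounted at the origin on the work surface. World frame = base frame: x ahead of the robot, y to its left, z up, the work surface at z = 0. Lengths are in mm, angles in degrees, forces in N, time in s.
With the tool pointing down it reaches from about 425 to 1025 mm from the base axis. Payload 9.4 kg.
Tool frame: the origin (TCP) lies on the centre line of the jaws, within the pads' length; the fingertips stand 22 mm ahead of it and the grasp point (between the pads) lies 3 mm ahead of it; z points along the fingers, y is the line along which they close (so a half turn about z gives the same grasp; the last joint's range is limited). The gripper opens to 93 mm and grips with 3 to 60 N. Pads are 15 mm wide; open, the fingers measure 128 mm over their backs; the gripper's body (75 mm by 188 mm) begins 65 mm behind the grasp point.
Start: joints at [-69.082, 34.337, -0.143, 91.639, 0.103, 54.024, -4.572], TCP at [309.99, 655.386, 240.618] pointing down, gripper open.
Joint ranges: [-147.43, 147.43], [-19.82, 112.94], [-74.19, 73.91], [6.32, 146.72], [-59.91, 239.91], [6.04, 106.73], [-150.56, 150.56]. Speed limits (degrees/s): [127.2, 127.2, 172.46, 172.46, 180, 180, 180].

### API

Orientations are given as [roll, pitch, yaw] about the fixed x, y, z axes, in that order (R = Rz(yaw) Ry(pitch) Rx(roll)).
In Python, from rig import observe, camera, hand_in gives the robot as it stands.
- The arm moves only by the shell command python3 -m crank 'ROWS' [OPENING]. ROWS is JSON, a list of rows, each a list of 4 numbers: the shift along the tool's x, y, z in m, then the turn about the tool's z in units of 5 degrees (1.0 is 5 degrees). A call has 1 to 5 rows; each row shifts and turns the commanded pose from where the row before left it, along the tool's axes as they then stand; what a row does not reach is not made up. A row lasts 1/10 s, in which the tool goes at most 50 mm and 8.59 degrees, less where a joint would pass 70% of its speed; a pose out of reach is approached as far as the arm can. A call with a gripper value outside its range is refused whole. OPENING is the finger opening in m, from 0 to 0.093, set as the call begins (- or left out, the last holds). The fingers move at their own pace and stop on an object; the grip force is fixed at half the most. Time passes only in rows, so rows that do not move let the fingers close. It gives the time, the measured TCP pose, the force, the opening and the grip force at its end, in the units of the state.
- observe(): the state, without advancing time (a new reading comes with each control period).
- camera(name): name is "side" or "top" or "wrist"; returns a dict with "img" (400x640x3 uint8, red, green, blue), "depth" (400x640 float32, mm along the optical axis (not along the pixel's ray), 0 where there is no reading), "fx", "fy", "cx", "cy" (pixels), "cam_to_world" (4x4, takes a point from camera to world coordinates). Camera axes: x right, y down, z forward; pixel columns grow to the right and rows downward; lengths in mm; the calibration is good to about 2 mm. The wrist camera is an equidistant fisheye: a pixel r from the principal point sees the ray r / f radians off the axis. A picture is of the moment at which its call begins.
- hand_in(): hands the job in; it is judged then, once.
The state is a dict: "clock": time; "qpos": joint angles; "qvel": joint speeds; "joint_torque": joint torques, N m; "tcp_pos": TCP position; "orientation": TCP orientation; "ft_force": force on the tool from outside, world axes, zero at the start; "ft_torque": the same for the moment, N m; "width": finger opening in mm; "finger_force": force on a finger pad.
Only numpy, scipy, OpenCV 4.12 (cv2) and the standard library are available. Lean on these libraries where they do the work, as an engineer would, in place of code of your own. Each camera call takes 0.05 s, during which the arm holds its last target. There are 200 camera calls.

## Working session

There is one attempt and no reset: what is moved stays moved. The work goes in short steps, Python scripts to look and compute and a shell command to move; the robot and the scene stay as the last step left them, time stands still between calls to the robot, and variables do not carry over. Pictures are saved under pics/ and viewed, at most 10 in all, crops included, and the job is handed in when it is done.

```bash
mkdir -p pics; python3 - <<'E'
from rig import observe,camera
import cv2,numpy as np,pickle
s=observe();print(s['clock'],s['tcp_pos'],s['orientation'],s['width'],s['ft_force'])
for n in('top','side'):
    c=camera(n);cv2.imwrite(f'pics/{n}1.png',c['img'][:,:,::-1]);pickle.dump(c,open(f'{n}1.pkl','wb'))
    print(n,c['fx'],c['cx'],c['cy'],np.round(c['cam_to_world'],3).tolist())
E
```

```text
0.0 [309.80465267 654.97942631 239.78379607] [-1.79914314e+02  7.54312611e-03  1.54690252e+02] 93.03658299388587 [-0.40265796 -0.35655644  0.6148411 ]
top 512.8629012974835 314.9892295593675 198.3128377537342 [[-0.012, -0.985, 0.173, 382.927], [-1.0, 0.012, 0.0, 57.148], [-0.002, -0.173, -0.985, 1300.615], [0.0, 0.0, 0.0, 1.0]]
side 430.3951349784177 317.95387729172154 204.4468409991198 [[0.993, -0.099, 0.06, 561.62], [-0.114, -0.756, 0.644, -576.571], [-0.018, -0.647, -0.763, 809.964], [0.0, 0.0, 0.0, 1.0]]
```

View pics/top1.png

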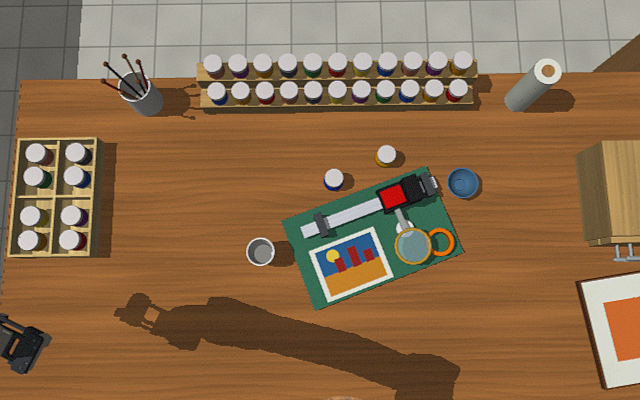

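The top view shows the board, with the red button at about (393,196), the picture-end stop at (320,224) and the start stop at (431,185). The jars are beyond the rail at (334,180) and (386,156), and the magnifier is at (412,246).

```bash
cat > h.py <<'E'
import numpy as np,cv2
def pts(c):
    v,u=np.mgrid[0:400,0:640];d=c['depth']
    P=np.stack([(u-c['cx'])*d/c['fx'],(v-c['cy'])*d/c['fy'],d,np.ones_like(d)],-1)
    return (P@np.array(c['cam_to_world']).T)[...,:3]
def red(c):
    i=c['img'].astype(int);return (i[...,0]>140)&(i[...,1]<50)&(i[...,2]<50)
E
python3 - <<'E'
import pickle
from h import *
for n in('top','side'):
    c=pickle.load(open(n+'1.pkl','rb'));P=pts(c)
    i=c['img'].astype(int)
    m=red(c)&(P[...,2]>45)&(P[...,2]<75)&(abs(P[...,1])<250)&(P[...,0]>400)
    p=P[m];r=cv2.minAreaRect(p[:,:2].astype(np.float32))
    print(n,'button',len(p),p.mean(0),p[:,2].std(),r)
    g=(i[...,1]>i[...,0]+25)&(i[...,1]>i[...,2]+10)&(P[...,2]>0)&(P[...,2]<25)&(P[...,0]>350)&(P[...,0]<950)&(abs(P[...,1])<400)
    g=cv2.morphologyEx(g.astype(np.uint8),cv2.MORPH_OPEN,np.ones((3,3)))>0
    print('board',cv2.minAreaRect(P[g][:,:2].astype(np.float32)),P[g][:,2].mean())
    # rail: bright grey, z~30
    b=(i.min(-1)>130)&(abs(P[...,2]-30)<6)&(P[...,0]>350)&(P[...,0]<950)&(abs(P[...,1])<300)
    n_,l,st,ce=cv2.connectedComponentsWithStats(b.astype(np.uint8))
    k=1+st[1:,4].argmax();print('rail',st[k],cv2.minAreaRect(P[l==k][:,:2].astype(np.float32)))
    if n=='top':
        for u,v in((320,222),(432,185),(334,177),(386,152),(422,189),(412,246)):print(u,v,P[v,u].round())
E
```

```text
top button 387 [ 604.36795969 -133.64860624   57.57242825] 2.7069894634162797 ((604.8318481445312, -135.0745849609375), (44.527313232421875, 57.002044677734375), 20.14048957824707)
board ((512.0225830078125, -85.14389038085938), (239.22137451171875, 402.4169616699219), 20.31317138671875) 11.768803448601535
rail [326 198  56  30 650] ((569.54345703125, -39.551239013671875), (30.131967544555664, 139.0499725341797), 20.507980346679688)
320 222 [544.  46.  46.]
432 185 [ 636. -238.   34.]
334 177 [657.   9.  46.]
386 152 [ 720. -123.   47.]
422 189 [ 626. -212.   32.]
412 246 [ 482. -178.   50.]
side button 440 [ 603.31046534 -131.92643299   58.25986594] 1.5909669906515609 ((604.796142578125, -130.26235961914062), (47.755287170410156, 47.85378646850586), 20.261497497558594)
board ((509.8851623535156, -81.95030212402344), (238.24330139160156, 400.0989990234375), 20.232803344726562) 12.487090543278589
rail [281 224  37  48 649] ((566.0894165039062, -32.88618469238281), (29.589126586914062, 130.6253204345703), 20.020776748657227)
```

View pics/side1.png

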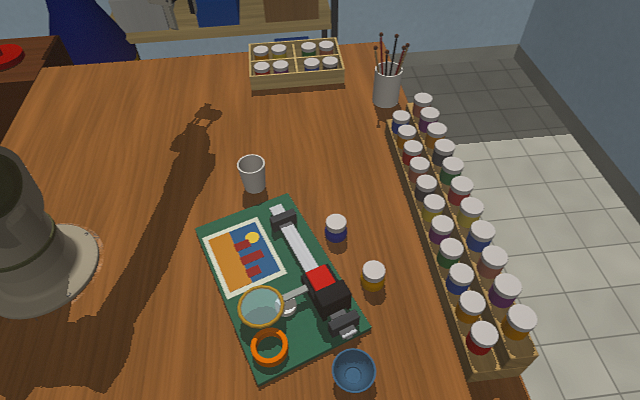

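```bash
python3 -m crank '[[0,0,0,1.7],[0,0,0,1.7],[0,0,0,1.7],[0,0,0,1.7],[0,0,0,1.7]]' 0; python3 -m crank '[[0,0,0,0.4],[0,0,0,0],[0,0,0,0]]'; cat >>h.py <<'E'
def go(tx,ty,tz,yaw=110.2):
    from rig import observe
    from scipy.spatial.transform import Rotation as R
    s=observe();r=R.from_euler('xyz',s['orientation'],degrees=True)
    print(s['clock'],np.round(s['tcp_pos'],1),np.round(s['orientation'],2),np.round(s['ft_force'],1),s['width'])
    d=r.inv().apply(np.array([tx,ty,tz])-s['tcp_pos']);print('tool shift mm',d.round(1),'turn units',(s['orientation'][2]-yaw)/5)
E
python3 -c "
from h import *
go(607.5,-142.4,140)"
```

```text
clock: 0.6
tcp_pos: [309.8, 655.1, 240.1]
orientation: [-180.0, 0.0, 111.8]
ft_force: [0.2, -0.7, 0.3]
width: 57.3
finger_force: 0.0
clock: 0.9
tcp_pos: [309.9, 655.3, 240.4]
orientation: [-180.0, 0.0, 110.4]
ft_force: [-0.2, -0.6, 0.2]
width: 33.6
finger_force: 0.0
0.9 [309.9 655.3 240.4] [-1.7999e+02  2.0000e-02  1.1038e+02] [-0.2 -0.6  0.2] 33.58628255150409
tool shift mm [-851.4    1.2  100.7] turn units 0.03621639648737016
```

```bash
for k in 1 2 3; do python3 -m crank '[[-0.045,0,0,0],[-0.045,0,0,0],[-0.045,0,0,0],[-0.045,0,0,0],[-0.045,0,0,0]]' >/dev/null; done; python3 -m crank '[[-0.045,0,0,0],[-0.045,0,0,0],[-0.03,0,0.01,0],[0,0,0,0],[0,0,0,0]]'
python3 -c "
from h import *
go(607.5,-142.4,140)"
```

```text
clock: 2.9
tcp_pos: [584.1, -91.3, 230.3]
orientation: [-180.0, -0.0, 110.2]
ft_force: [-1.0, 0.7, 0.1]
width: 0.4
finger_force: 0.0
2.9 [584.1 -91.3 230.3] [-1.7997e+02 -3.0000e-02  1.1019e+02] [-1.   0.7  0.1] 0.3678783015905307
tool shift mm [-56.1   4.4  90.3] turn units -0.0018779255298511544
```

```bash
python3 -m crank '[[-0.028,0.002,0.03,0],[-0.028,0.002,0.03,0],[0,0,0.03,0],[0,0,0,0],[0,0,0,0]]'
python3 - <<'E'
from h import *
from rig import camera
go(607.5,-142.4,85)
for n in('top','side'):
    c=camera(n);P=pts(c)
    m=red(c)&(P[...,2]>45)&(P[...,2]<75)&(abs(P[...,1])<250)&(P[...,0]>400);print(m.sum(),P[m].mean(0))
c=camera('side');o=c['img'][150:390,160:460,::-1];o=cv2.resize(o,None,fx=2,fy=2)
w=camera('wrist')['img'][:,:,::-1]
cv2.imwrite('pics/s2.png',o);cv2.imwrite('pics/w2.png',w)
E
```

```text
clock: 3.4
tcp_pos: [607.3, -140.3, 141.0]
orientation: [-180.0, -0.1, 110.3]
ft_force: [-0.7, -0.5, 1.2]
width: 0.4
finger_force: 0.0
3.4 [ 607.3 -140.3  141. ] [-1.7996e+02 -7.0000e-02  1.1032e+02] [-0.7 -0.5  1.2] 0.4235824301977161
tool shift mm [-2.2 -0.5 56. ] turn units 0.024884561990353403
221 [ 599.83416398 -123.29855416   57.67755011]
423 [ 603.04489393 -133.04961748   58.25236438]
```

View pics/s2.png

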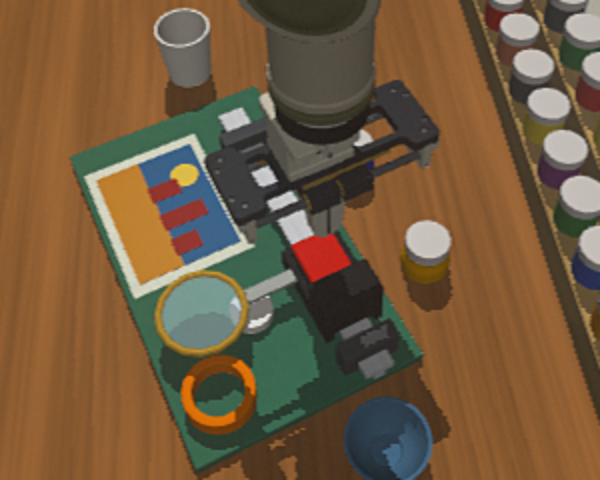

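View pics/w2.png

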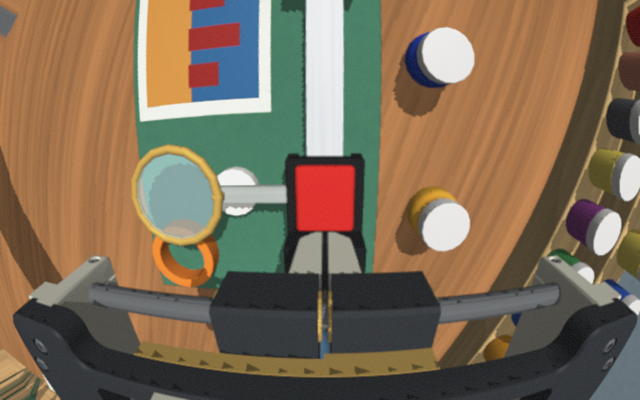

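The crop shows the gripper above the carriage and clear of the lens. In the wrist view the fingers are centred across the button (column 325 for both), so I'll descend.

```bash
python3 -m crank '[[0,0,0.02,0],[0,0,0.02,0],[0,0,0.01,0],[0,0,0,0],[0,0,0,0]]'; python3 -m crank '[[0,0,0.004,0],[0,0,0.003,0],[0,0,0.003,0],[0,0,0,0],[0,0,0,0]]'
```

```text
clock: 4.1
tcp_pos: [607.8, -142.0, 91.4]
orientation: [180.0, 0.0, 110.2]
ft_force: [0.4, -0.1, -0.2]
width: 0.6
finger_force: 0.0
clock: 4.6
tcp_pos: [607.4, -141.9, 80.6]
orientation: [-180.0, -0.0, 110.2]
ft_force: [0.5, 1.3, 0.4]
width: 0.5
finger_force: 0.0
```

```bash
python3 -m crank '[[0,0,0.002,0],[0,0,0.002,0],[0,0,0.001,0],[0,0,0,0],[0,0,0,0]]'; python3 -m crank '[[0,0,0.001,0],[0,0,0.001,0],[0,0,0.001,0],[0,0,0,0],[0,0,0,0]]'
```

```text
clock: 5.1
tcp_pos: [607.5, -142.0, 75.8]
orientation: [180.0, 0.0, 110.2]
ft_force: [-1.0, 1.2, 5.5]
width: 0.5
finger_force: 2.5
clock: 5.6
tcp_pos: [607.8, -142.6, 74.2]
orientation: [179.9, 0.1, 110.2]
ft_force: [-3.9, -0.2, 18.8]
width: 0.5
finger_force: 9.2
```

```bash
python3 -m crank '[[0.003,0,0,0],[0.005,0,0,0],[0.006,0,0,0],[0.006,0,0,0],[0.006,0,0,0]]'; python3 -m crank '[[0.006,0,0,0],[0.006,0,0,0],[0.006,0,0,0],[0.004,0,0,0],[0.002,0,0,0]]'
python3 - <<'E'
from h import *
from rig import camera
go(607.8,-142.6,74.2)
c=camera('side');P=pts(c)
m=red(c)&(P[...,2]>45)&(P[...,2]<75)&(abs(P[...,1])<250)&(P[...,0]>400);print(m.sum(),P[m].mean(0))
E
```

```text
clock: 6.1
tcp_pos: [599.0, -119.0, 74.2]
orientation: [179.9, 0.1, 110.1]
ft_force: [-3.0, -3.2, 18.1]
width: 0.3
finger_force: 8.8
clock: 6.6
tcp_pos: [590.5, -96.0, 74.2]
orientation: [179.9, 0.1, 110.1]
ft_force: [-3.8, -3.1, 17.9]
width: 0.6
finger_force: 9.2
6.6 [590.5 -96.   74.2] [1.7992e+02 9.0000e-02 1.1014e+02] [-3.8 -3.1 17.9] 0.5897555532469106
tool shift mm [-49.7   0.2   0.1] turn units -0.01158401551308259
69 [576.09438463 -88.73061429  52.2820959 ]
```

```bash
python3 -m crank '[[0.004,0,0,0],[0.006,0,0,0],[0.008,0,0,0],[0.008,0,0,0],[0.008,0,0,0]]'; python3 -m crank '[[0.008,0,0,0],[0.008,0,0,0],[0.008,0,0,0],[0.008,0,0,0],[0.008,0,0,0]]';  python3 -m crank '[[0.006,0,0,0],[0.004,0,0,0],[0,0,0,0]]'
python3 - <<'E'
from h import *
from rig import camera
go(607.8,-142.6,74.2)
c=camera('side');P=pts(c)
m=red(c)&(P[...,2]>45)&(P[...,2]<75)&(abs(P[...,1])<250)&(P[...,0]>400);print(m.sum(),P[m].mean(0))
c=camera('side');o=c['img'][150:390,160:460,::-1];o=cv2.resize(o,None,fx=2,fy=2)
cv2.imwrite('pics/s3.png',o)
cv2.imwrite('pics/w3.png',camera('wrist')['img'][:,:,::-1])
E
```

```text
clock: 7.15
tcp_pos: [578.8, -64.4, 74.1]
orientation: [179.9, 0.1, 110.1]
ft_force: [-3.0, -3.6, 19.8]
width: 0.5
finger_force: 9.9
clock: 7.65
tcp_pos: [564.8, -26.6, 74.1]
orientation: [179.9, 0.1, 110.1]
ft_force: [-3.8, -3.0, 21.8]
width: 0.6
finger_force: 10.7
clock: 7.95
tcp_pos: [561.0, -16.4, 74.1]
orientation: [180.0, 0.0, 110.2]
ft_force: [-5.7, -0.4, 22.5]
width: 0.7
finger_force: 11.4
7.95 [561.  -16.4  74.1] [1.7996e+02 1.0000e-02 1.1017e+02] [-5.7 -0.4 22.5] 0.7247418187457827
tool shift mm [-1.346e+02  4.000e-01 -1.000e-01] turn units -0.005444632256489968
64 [543.47139126  -6.60693366  52.89594895]
```

View pics/w3.png

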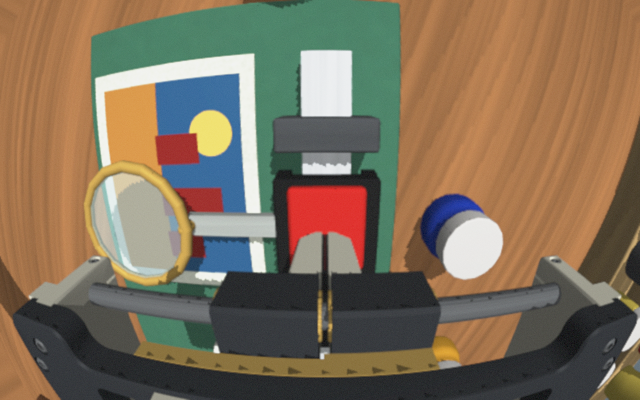

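The carriage is nearly there. In the wrist view its front is at row 172 and the stop at row 152, and the button is still down.

```bash
python3 -m crank '[[0.003,0,0,0],[0.004,0,0,0],[0.003,0,0,0],[0.002,0,0,0],[0,0,0,0]]'; python3 -m crank '[[0.002,0,0,0],[0.002,0,0,0],[0.002,0,0,0],[0.001,0,0,0],[0,0,0,0]]'
python3 -c "
from h import *
go(607.8,-142.6,74.2)"
```

```text
clock: 8.6
tcp_pos: [557.0, -5.6, 74.1]
orientation: [180.0, 0.0, 110.1]
ft_force: [-4.0, -1.8, 23.4]
width: 0.5
finger_force: 11.4
clock: 9.1
tcp_pos: [555.6, -1.6, 74.1]
orientation: [179.9, 0.2, 110.0]
ft_force: [-2.0, -10.0, 19.5]
width: 0.6
finger_force: 9.7
9.1 [555.6  -1.6  74.1] [179.89   0.21 110.01] [ -2.  -10.   19.5] 0.621844264227407
tool shift mm [-150.4    0.8    0.5] turn units -0.03798245134152296
```

```bash
python3 -m crank '[[0,0,-0.004,0],[0,0,-0.006,0],[0,0,-0.02,0],[0,0,-0.04,0],[0,0,-0.04,0]]';python3 -m crank '[[-0.04,0,-0.04,0],[-0.04,0,-0.04,0],[-0.04,0,-0.02,0],[-0.04,0,0,0],[0,0,0,0]]'
python3 - <<'E'
from h import *
from rig import camera
for n in('top','side'):
    c=camera(n);P=pts(c)
    m=red(c)&(P[...,2]>45)&(P[...,2]<75)&(abs(P[...,1])<250)&(P[...,0]>400);print(m.sum(),P[m].mean(0) if m.any() else '', np.median(P[m][:,2]) if m.any() else '')
cv2.imwrite('pics/s4.png',cv2.resize(c['img'][150:390,160:460,::-1],None,fx=2,fy=2))
cv2.imwrite('pics/w4.png',camera('wrist')['img'][:,:,::-1])
E
```

```text
clock: 9.6
tcp_pos: [553.9, 1.9, 183.2]
orientation: [-179.9, -0.0, 110.2]
ft_force: [0.7, -0.2, 0.5]
width: 0.4
finger_force: 0.0
clock: 10.1
tcp_pos: [607.4, -145.4, 274.4]
orientation: [179.9, 0.2, 109.9]
ft_force: [-0.2, -0.2, -0.5]
width: 0.4
finger_force: 0.0
390 [552.30647985   6.13737154  57.38216761] 57.44472938555941
301 [551.277479    10.01831363  58.29024602] 58.4803507255499
```

View pics/w4.png

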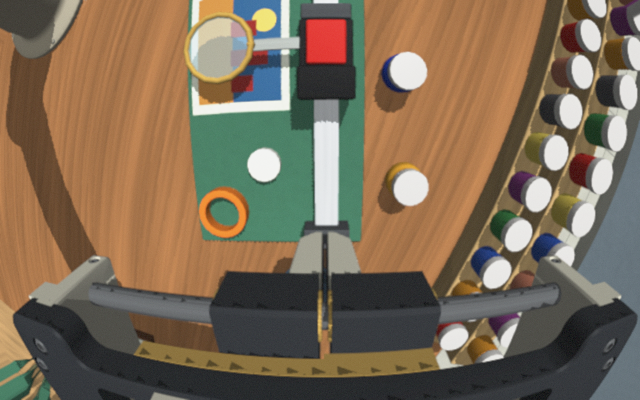

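View pics/s4.png

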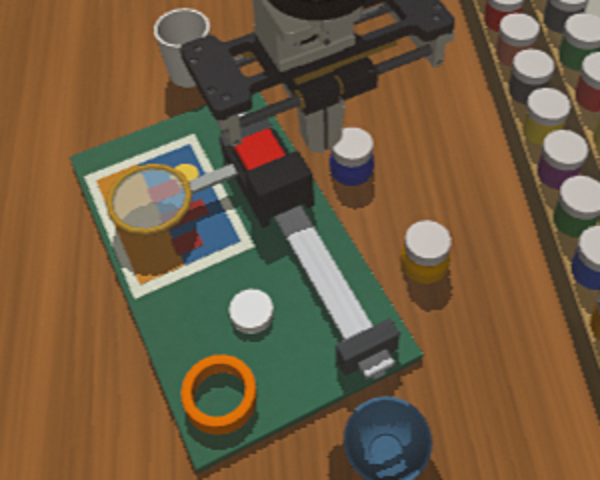

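The wrist view shows the carriage against the stop and the magnifier over the picture. In the side crop the jars, cup, bowl, tape and dish look unmoved. The button top is back at 58 mm, and the carriage has moved about 149 mm.

```bash
python3 -c "
from rig import hand_in
print(hand_in())"
```

```text
the job is handed in; nothing more can be done
None
```

I pressed the lock button fully down, held it while sliding the carriage about 149 mm to the picture-end stop, and let it spring up and lock there. The magnifier was not touched and is over the miniature, the loose items look unmoved, and the job is handed in at about 10 s.

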